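# Feed one brass plug and slide it to the job square

## Task

Press the yellow plunger of the blue feeder all the way down once and let it come back up, so that a single brass plug comes out onto the bench. Then nudge that plug along the bench with the fingertips until it lies flat and fully inside the green tape square, and leave it there; do not pick it up. The other plugs stay in the feeder, and the can, jar, socket and screwdriver stay where they are.

Things in the scene. Friction and masses are not known exactly. Their poses are not given: they have to be found in the camera images.
- dispenser: Fixed plug feeder: blue housing (66 mm wide, 75 high) with a clear square magazine tube (49 x 49 mm outside, 56 high) at one end, holding four stacked plugs. Origin: on the bench, on the tube's vertical axis; x points out of the outlet, z up. Housing spans x -108 to -24 mm, tube -25 to +25; its steel foot is 100 mm wide, 4 mm thick, under the housing.
- outlet (a point): Point on the bench 68 mm along the feeder's x from the tube's axis: where the plug's centre ends after a steady full press (a fast press sends it a few cm farther). An 8 mm high blade pushes the bottom plug out flat under the tube's front wall, and goes back as the plunger rises; the next plug then drops into its place.
- plunger (a joint): Plunger travel in m: 0 up (rest), 0.028 fully down at its stop. Moves straight down; a spring returns it. Takes about 7 N at first, 12 N fully down, plus about 0.6 N per 10 mm/s of pressing speed. The blade moves 2.5 times as far: only a full press ejects the plug properly.
- plunger_top (a point): Centre of the top face of the plunger's round yellow cap (40 mm diameter, 14 mm thick), 62 mm behind the magazine's axis (dispenser x = -62 mm, y = 0) and 117 mm above the bench when up, 89 mm when fully down.
- plug1: The lowest plug in the magazine, the one the press ejects: solid brass disc, 36 mm diameter, 12 mm high, about 50 g, with a copper-coloured spot on top. Origin: centre of its underside. Slides on the bench.
- green_square: Green tape square on the bench, no thickness to speak of; clear inside 96 x 96 mm, tape 10 mm wide. Origin: its centre, on the bench; x and y axes along its sides. On one side (left or right) of the feeder; the red one is on the other.
- red_square: Red tape square of the same size, the wrong place. Origin: its centre, on the bench.
- oil_can: Bystander: orange can, 56 mm diameter, 110 mm high, standing. Origin: centre of its underside.
- grease_jar: Bystander: grey jar with black lid, 60 mm diameter, 70 mm high, standing. Origin: centre of its underside.
- socket: Bystander: steel wrench socket, 28 mm diameter, 38 mm high, standing. Origin: centre of its underside.
- screwdriver: Bystander: green-handled screwdriver, 160 mm long, lying along its x axis. Origin: about mid-length, underside.
- plug2: The second plug of the stack from below, same as plug1; must stay in the magazine. Origin: centre of its underside.
- plug3: The third plug of the stack from below, same as plug1; must stay in the magazine. Origin: centre of its underside.
- plug4: The top plug of the stack from below, same as plug1; must stay in the magazine. Origin: centre of its underside.
Not all that is in view belongs to the job. Of the things that look like the dispenser, take the one that is farthest to the robot's right at the start.

How it is judged (in metres and radians):
On the way, in this order (a step that is already met when the one before it is completed fails the run):
1. the plunger is pressed fully down and the bottom plug is out of the feeder (value of joint plunger above 0.0245 m and x of plug1 in the frame of dispenser above 0.045 m), for 0.05 s.
2. the plunger is back up (value of joint plunger below 0.004 m), for 0.1 s.
3. the plug lies inside the green square (x of plug1 in the frame of green_square between -0.034 and 0.034 m and y of plug1 in the frame of green_square between -0.034 and 0.034 m), for 0.2 s.
At the end, for the whole second after the job is handed in: The first plug lies flat and at rest with its centre within 34 mm of the green square's centre along both of the square's axes (so it is inside the tape, give or take 4 mm over its inner edge); the plunger is up (within 4 mm); the other three plugs are in the magazine (all of step 3 and height (world z) of plug1 below 0.004 m and angle between plug1's own z axis and vertical below 0.1 rad and linear speed of plug1 below 0.01 m/s and value of joint plunger below 0.004 m and horizontal distance between each of plug2, plug3, plug4 and dispenser below 0.012 m); the robot touches nothing.
It fails at once if the plug is lifted, or tipped up, off the bench (height (world z) of plug1 above 0.01 m or angle between plug1's own z axis and vertical above 0.7 rad).
It fails at once if a second plug leaves the magazine (horizontal distance between any of plug2, plug3, plug4 and dispenser above 0.025 m).
It fails at once if the can, jar, socket or screwdriver is moved more than 20 mm or knocked over (distance of any of oil_can, grease_jar, socket, screwdriver from where it was at the start of the episode above 0.02 m or angle between any of oil_can, grease_jar, socket's own z axis and vertical above 0.4 rad).
It also fails if it takes over 54 s, if anything falls off the work surface, if the arm or the gripper's body presses on something with over 40 N, if the wrist force passes 120 N, or if a joint passes its speed limit or range.

## Robot

A 6-joint arm with a two-finger parallel gripper is mounted at the origin on the work surface. World frame = base frame: x ahead of the robot, y to its left, z up, the work surface at z = 0. Lengths are in mm, angles in rad, forces in N, time in s.
With the tool pointing down it reaches from about 400 to 925 mm from the base axis. Payload 12.5 kg.
Tool frame: the origin (TCP) lies midway between the tips of the shut fingers; the grasp point (between the pads) lies 19 mm behind it; z points along the fingers, y is the direction in which the jaws open and shut (so a half turn about z gives the same grasp; the last joint's range is limited). The gripper opens to 95 mm and grips with 3 to 60 N. Pads are 20 mm wide; open, the fingers measure 119 mm over their backs; the gripper's body (75 mm by 180 mm) begins 59 mm behind the grasp point.
Start: joints at [1.059, 0.491, 1.559, -0, 1.092, -0.106], TCP at [246.707, 574.267, 214.661] pointing down, gripper open.
Joint ranges: [-3.1, 3.1], [-0.84, 2.19], [0.05, 2.79], [-1.13, 4.28], [0.06, 2.93], [-2.69, 2.69]. Speed limits (rad/s): [2.22, 2.22, 2.79, 3.14, 3.14, 3.14].

## Interface

Orientations are given as [roll, pitch, yaw] about the fixed x, y, z axes, in that order (R = Rz(yaw) Ry(pitch) Rx(roll)).
In Python, from cell import env, eyes, job_done, boxes_of, regions_of gives the robot as it stands.
- The arm moves only by the tool send_rows, never from a script. Its argument "plan" is text: rows parted by semicolons, each of 5 numbers parted by spaces: the shift along the tool's x, y, z in mm, then the turn about the tool's z in rad, then the finger opening in mm, from 0 to 95.1. In form: x y z roll gripper; .... A call has 1 to 8 rows; each row shifts and turns the pose as measured when the row begins, along the tool's axes as they then stand; what a row does not reach is not made up. A row lasts 1/10 s, in which the tool goes at most 50 mm and 8.59 degrees, less where a joint would pass 70% of its speed; a pose out of reach is approached as far as the arm can. A call with a gripper value outside its range is refused whole. The fingers move at their own pace and stop on an object; the grip force is fixed at half the most. Time passes only in rows, so rows that do not move let the fingers close. It gives the time, the measured TCP pose, the force and the opening at its end, in the units of the state.
- env.state(): the state, without advancing time (a new reading comes with each control period).
- eyes.read_camera(name): name is "scene" or "top"; returns a dict with "image" (400x640x3 uint8, red, green, blue), "vertical_fov" (degrees; the focal length in pixels is half the picture's height over the tangent of half this angle, whatever the lens; pixels are square), "cx", "cy" (the principal point, pixels), "extrinsics" (4x4, takes a point from camera to world coordinates). Camera axes: x right, y up, looking along -z (the intrinsics and any distortion apply to the point x, -y, -z); pixel columns grow to the right and rows downward; lengths in mm; the calibration is good to about 2 mm. A picture is of the moment at which its call begins. There is no depth.
- job_done(): hands the job in, once; it reports no verdict.
Trained networks look in a picture, given as the dict that the camera call returned (one of the last four; its "shot" number tells which), for a name from the list of things; names that differ only in an ending like _2 or _b are one class to them, and where a whole thing is asked for, a point or a joint stands for the part that bears it (a point fixed in the world has none). Each returns a list of dicts, best first, with "confidence" (0 to 1); they miss things now and then, are a little off and sometimes report something else, mostly with a low value. They report only what shows in the picture. A call takes as long as a camera call. They do not tell look-alikes from the thing itself.
- boxes_of(target, picture): "bbox" ([left, top, width, height] in pixels, round what is visible of it).
- regions_of(target, picture): "pixels" (400x640 bool, what is visible of it) and "bbox" ([left, top, width, height] in pixels, round what is visible of it).
The state is a dict: "t": time; "joints": joint angles; "qvel": joint speeds; "tau": joint torques, N m; "eef_pos": TCP position; "tcp_rot": TCP orientation; "ft_force": force on the tool from outside, world axes, zero at the start; "moment": the same for the moment, N m; "opening": opening from 0.0 (shut) to 1.0 (fully open).
Only numpy, scipy, OpenCV 4.12 (cv2) and the standard library are available. Lean on these libraries where they do the work, as an engineer would, in place of code of your own. Each camera call takes 0.05 s, during which the arm holds its last target.

## Working session

There is one attempt and no reset: what is moved stays moved. The work goes in short steps, Python scripts to look and compute and a tool call to move; the robot and the scene stay as the last step left them, time stands still between calls to the robot, and variables do not carry over. Pictures are saved under pics/ and viewed, and the job is handed in when it is done.

Besides the shell and the picture viewer there is one more tool, called after "Emit:" by a JSON object that holds its "fn" and its "kwargs". send_rows: Moves the arm, as the interface text tells. Its arguments: {"type":"object","properties":{"plan":{"type":"string"}},"required":["plan"]}

```bash
mkdir -p pics; ls; cat > h.py <<'E'
from cell import env, eyes, job_done, boxes_of, regions_of
import numpy as np, cv2
def cam(n,name=None):
    p=eyes.read_camera(n)
    if name: cv2.imwrite('pics/'+name+'.png',p['image'][:,:,::-1])
    return p
def ray(p,u,v):
    H=p['image'].shape[0]; f=H/2/np.tan(np.radians(p['vertical_fov'])/2)
    E=np.array(p['extrinsics']); d=E[:3,:3]@np.array([(u-p['cx'])/f,-(v-p['cy'])/f,-1]); return E[:3,3],d
def at(p,u,v,z=0):
    o,d=ray(p,u,v); return o+d*(z-o[2])/d[2]
def proj(p,X):
    H=p['image'].shape[0]; f=H/2/np.tan(np.radians(p['vertical_fov'])/2)
    E=np.array(p['extrinsics']); c=E[:3,:3].T@(np.array(X,float)-E[:3,3]); return np.array([p['cx']-f*c[0]/c[2], p['cy']+f*c[1]/c[2]])
E
python3 - <<'E'
from h import *
for n in ('scene','top'):
    p=cam(n,n+'1'); print({k:(v if k!='image' else 0) for k,v in p.items()})
    for t in ('dispenser','plunger_top','green_square','red_square','oil_can','grease_jar','socket','screwdriver'):
        print(t,[(b['bbox'],round(b['confidence'],2)) for b in boxes_of(t,p)][:4])
print(env.state())
E
```

```text
pics
{'image': 0, 'vertical_fov': 48.5615979850449, 'cx': 319.81967809976413, 'cy': 194.31928476912898, 'extrinsics': array([[-4.46594169e-01, -4.69502675e-01,  7.61656672e-01,
         1.41998121e+03],
       [ 8.94692929e-01, -2.25919698e-01,  3.85337323e-01,
         4.94835228e+02],
       [-8.84365833e-03,  8.53538240e-01,  5.20955144e-01,
         7.29835581e+02],
       [ 0.00000000e+00,  0.00000000e+00,  0.00000000e+00,
         1.00000000e+00]]), 'shot': 1}
dispenser [([302.5, 181.7, 39.5, 49.3], 0.97), ([412.8, 164.7, 34.9, 46.0], 0.84), ([418.3, 257.4, 59.1, 76.4], 0.84)]
plunger_top [([315.6, 177.0, 16.4, 19.2], 0.73), ([445.4, 256.6, 19.5, 23.0], 0.69), ([425.2, 160.7, 14.1, 14.2], 0.43)]
green_square [([200.8, 218.2, 56.1, 23.5], 0.89)]
red_square [([347.6, 251.4, 58.1, 45.9], 0.76)]
oil_can [([407.7, 193.6, 28.0, 44.3], 0.7)]
grease_jar [([243.2, 160.8, 22.3, 32.1], 0.61)]
socket [([301.4, 277.3, 12.7, 18.8], 0.71)]
screwdriver [([197.9, 257.0, 60.7, 20.5], 0.73)]
{'image': 0, 'vertical_fov': 42.314298162326764, 'cx': 317.9712347383887, 'cy': 206.9285519192352, 'extrin
[... 959 characters left out ...]
8.3, 112.3, 61.7, 12.4], 0.79)]
{'t': 0.9, 'joints': array([ 1.05941355e+00,  4.90890422e-01,  1.55891038e+00, -7.83734571e-06,
        1.09170286e+00, -1.05579354e-01]), 'qvel': array([ 9.05444463e-04, -6.74344085e-04, -3.40211282e-05, -1.02681343e-03,
        5.49692546e-04,  7.29298849e-04]), 'tau': array([-4.73331147e-04, -6.12470341e+01, -2.58428246e+01,  6.92706672e-02,
        4.45621612e-02, -2.25244582e-05]), 'eef_pos': array([246.6976526 , 574.26403758, 214.66331751]), 'tcp_rot': array([3.14150488e+00, 1.62957555e-05, 2.73579285e+00]), 'ft_force': array([-0.01342743, -0.2628421 , -0.03966046]), 'moment': array([ 0.01121566, -0.00125955,  0.00477064]), 'opening': 1.0002400842999095}
```

View pics/scene1.png

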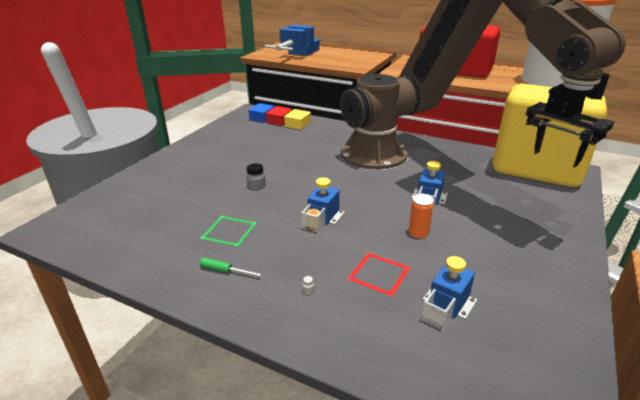

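View pics/top1.png

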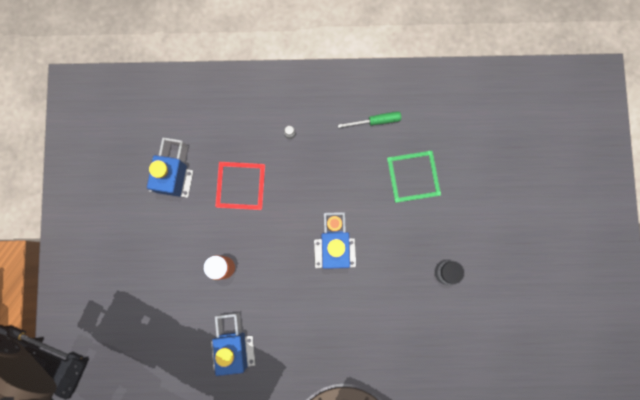

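```bash
python3 - <<'E'
from h import *
T=cam('top'); S=cam('scene')
for n,p,r in (('t',T,(130,280,270,470)),('s',S,(150,270,190,360))):
    c=p['image'][r[0]:r[1],r[2]:r[3],::-1]; cv2.imwrite(f'pics/crop_{n}.png',cv2.resize(c,None,fx=4,fy=4,interpolation=cv2.INTER_CUBIC))
def mask(p,lo,hi):
    return cv2.inRange(cv2.cvtColor(p['image'],cv2.COLOR_RGB2HSV),lo,hi)
for n,p in(('t',T),('s',S)):
    m=mask(p,(50,120,60),(75,255,255)); 
    x,y,w,h=[int(a) for a in boxes_of('green_square',p)[0]['bbox']]
    mm=np.zeros_like(m); mm[y-5:y+h+5,x-5:x+w+5]=m[y-5:y+h+5,x-5:x+w+5]
    ys,xs=np.nonzero(mm); W=np.array([at(p,a,b)[:2] for a,b in zip(xs,ys)],np.float32)
    print(n,'green',cv2.minAreaRect(W))
    # yellow cap
    for b in boxes_of('plunger_top',p)[:3]:
        x,y,w,h=[int(a) for a in b['bbox']]
        m=mask(p,(20,120,90),(34,255,255)); mm=np.zeros_like(m); mm[y-5:y+h+5,x-5:x+w+5]=m[y-5:y+h+5,x-5:x+w+5]
        ys,xs=np.nonzero(mm); c=(xs.mean(),ys.mean()); print(n,'cap',c,at(p,*c,115),len(xs))
for t in ('oil_can','grease_jar','socket','screwdriver'):
  for n,p in(('t',T),('s',S)):
    r=regions_of(t,p)
    if r:
        ys,xs=np.nonzero(r[0]['pixels']); x,y,w,h=r[0]['bbox']; print(t,n,r[0]['confidence'],at(p,xs.mean(),ys.mean(),0 if t=='screwdriver' else 20),at(p,x+w/2,y+h-3,0))
E
```

```text
t green ((634.1441040039062, -193.3665771484375), (112.5882339477539, 112.22888946533203), 7.982254981994629)
t cap (np.float64(157.89908256880733), np.float64(168.88532110091742)) [640.88118943 418.19431038 115.        ] 218
t cap (np.float64(335.8196721311475), np.float64(247.672131147541)) [451.70934697  10.9948819  115.        ] 183
t cap (np.float64(nan), np.float64(nan)) [nan nan nan] 0
s green ((634.88427734375, -189.0977783203125), (114.87982177734375, 114.23300170898438), 7.753093242645264)
s cap (np.float64(455.30859375), np.float64(263.8203125)) [648.90350684 423.29623602 115.        ] 256
s cap (np.float64(433.39830508474574), np.float64(165.16949152542372)) [226.19915807 269.77128172 115.        ] 118
s cap (np.float64(322.508064516129), np.float64(182.3951612903226)) [460.79966855  18.34036475 115.        ] 124
oil_can t 0.64 [415.16350302 294.77909661  20.        ] [385.8125263  296.72619136   0.        ]
oil_can s 0.95 [362.65781111 278.83826841  20.        ] [426.81683222 296.56337473   0.        ]
grease_jar t 0.53 [414.20186484 294.82098067  20.        ] [385.09976491 297.95899663   0.        ]
grease_jar s 0.96 [ 375.04074204 -273.15447916   20.        ] [ 418.20367658 -248.0018952     0.        ]
socket t 0.61 [749.9977554  118.86115672  20.        ] [740.49533734 120.37742865   0.        ]
socket s 0.73 [755.60987579 125.65773987  20.        ] [7.44190697e+02 1.21699194e+02 1.13686838e-13]
screwdriver t 0.74 [ 786.71166743 -121.2850428     0.        ] [ 779.90724129 -104.93946053    0.        ]
screwdriver s 0.57 [ 771.66592425 -128.51893791    0.        ] [ 781.51934108 -104.32443282    0.        ]<stdin>:17: RuntimeWarning: Mean of empty slice.
  ret = ret.dtype.type(ret / rcount)
```

```bash
sleep 1; ls pics
```

```text
crop_s.png
crop_t.png
scene1.png
top1.png
```

View pics/crop_t.png

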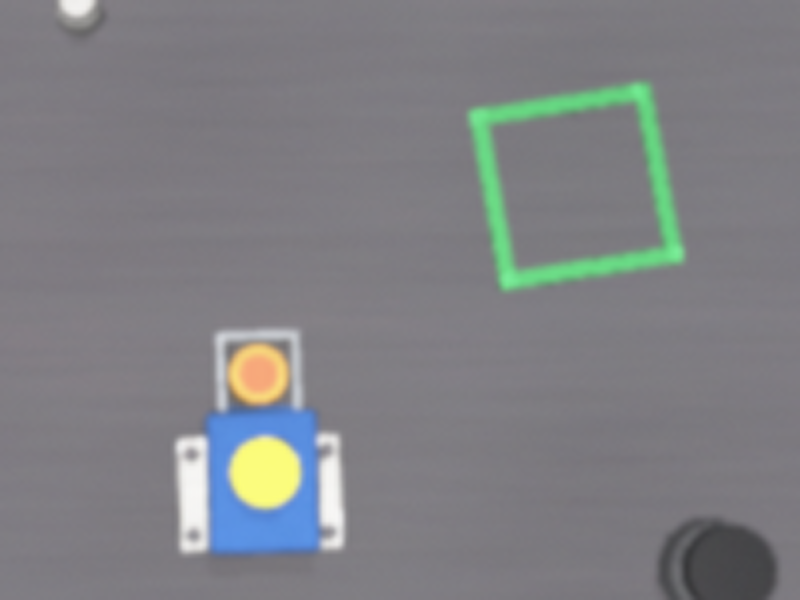

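View pics/crop_s.png

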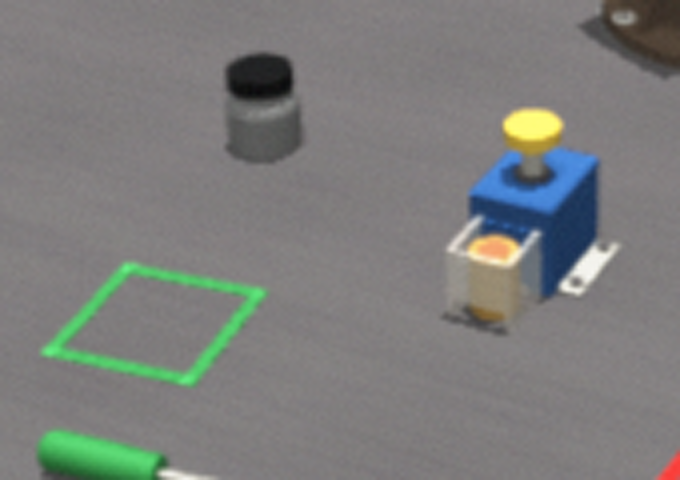

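```bash
python3 - <<'E'
from h import *
p=cam('top')
def c(u,v,z): return at(p,270+(u-1.5)/4,130+(v-1.5)/4,z)
a=c(258,374,48);b=c(265,473,117)
print('plugtop',a,'cap',b, np.hypot(*(a-b)[:2]),np.arctan2(*(a-b)[1::-1]))
for q in ((177,439),(182,552),(339,434),(343,547)): print(c(*q,4))
for q in ((216,333),(299,331)): print(c(*q,56))
for q in ((210,551),(317,549),(208,412),(315,411)): print(c(*q,75))
for z in (48,117):
  pass
# circle fit of jar
print(c(708,570,0),c(731,568,70))
E
```

```text
plugtop [513.67768854  11.58570235  48.        ] cap [451.16339354  10.94498998 117.        ] 62.51757825969997 0.01024869494327618
[478.03500388  61.47414952   4.        ]
[408.22648001  59.57646484   4.        ]
[479.31197028 -39.2734877    4.        ]
[409.500295   -39.88718621   4.        ]
[538.10509212  36.49039509  56.        ]
[538.40035011 -13.33811541  56.        ]
[408.13443074  42.66147863  75.        ]
[408.16773431 -19.77089657  75.        ]
[489.34534224  42.29536679  75.        ]
[488.78835449 -20.63425974  75.        ]
[ 391.33148781 -265.40165025    0.        ] [ 392.79604623 -261.8140233    70.        ]
```

```bash
cat > plan.py <<'E'
from h import *
import sys
# usage: plan.py x y z yaw rows grip
x,y,z,yw,n,g=map(float,sys.argv[1:7]); n=int(n)
s=env.state(); P=np.array(s['eef_pos']); w=s['tcp_rot'][2]
T=np.array([x,y,z]); dw=(yw-w+np.pi)%(2*np.pi)-np.pi
d=(T-P)/n; out=[]
for i in range(n):
    a=w+dw*i/n; X=np.array([np.cos(a),np.sin(a)]); Y=np.array([np.sin(a),-np.cos(a)])
    out.append(f"{d[:2]@X:.1f} {d[:2]@Y:.1f} {-d[2]:.1f} {-dw/n:.3f} {g:.0f}")
print(P.round(1),s['tcp_rot'],s['t']); print('; '.join(out))
E
python3 plan.py 451 11 165 1.823 14 0
```

```text
[246.7 574.3 214.6] [3.14148145e+00 2.84181582e-05 2.73578245e+00] 1.65
-29.3 -31.2 3.5 0.065 0; -31.3 -29.2 3.5 0.065 0; -33.1 -27.1 3.5 0.065 0; -34.8 -24.9 3.5 0.065 0; -36.3 -22.6 3.5 0.065 0; -37.7 -20.2 3.5 0.065 0; -39.0 -17.7 3.5 0.065 0; -40.0 -15.1 3.5 0.065 0; -40.9 -12.5 3.5 0.065 0; -41.7 -9.8 3.5 0.065 0; -42.2 -7.0 3.5 0.065 0; -42.6 -4.3 3.5 0.065 0; -42.8 -1.5 3.5 0.065 0; -42.8 1.3 3.5 0.065 0
```

Emit:
{"fn": "send_rows", "kwargs": {"plan": "-29 -31 2 0.065 0; -31 -29 2 0.065 0; -33 -27 2 0.065 0; -35 -25 2 0.065 0; -36 -23 2 0.065 0; -38 -20 3 0.065 0; -39 -18 3 0.065 0"}}

```text
t: 2.35
eef_pos: [348.3, 287.0, 197.7]
tcp_rot: [3.138, -0.001, 2.271]
ft_force: [0.3, 0.2, 0.1]
opening: 0.468
```

```bash
python3 plan.py 451 11 160 1.823 7 0
```

```text
[348.3 287.  197.7] [ 3.13800110e+00 -5.62375120e-04  2.27137314e+00] 2.35
-39.6 -14.2 5.4 0.064 0; -40.4 -11.6 5.4 0.064 0; -41.1 -9.0 5.4 0.064 0; -41.6 -6.4 5.4 0.064 0; -41.9 -3.7 5.4 0.064 0; -42.1 -1.0 5.4 0.064 0; -42.0 1.7 5.4 0.064 0
```

Emit:
{"fn": "send_rows", "kwargs": {"plan": "-40 -14 5 0.064 0; -40 -12 5 0.064 0; -41 -9 5 0.064 0; -42 -6 5 0.064 0; -42 -4 5 0.064 0; -42 -1 5 0.064 0; -40 2 5 0.064 0; 0 0 0 0 0"}}

```text
t: 3.15
eef_pos: [453.2, -3.5, 162.6]
tcp_rot: [3.132, -0.001, 1.798]
ft_force: [0.5, -0.1, 1.5]
opening: 0.001
```

```bash
python3 plan.py 451 11 120 1.823 5 0; python3 - <<'E'
from h import *
T=cam('top','t2');S=cam('scene','s2')
E
python3 -c "
import cv2
a=cv2.imread('pics/t2.png')[150:290,260:420];b=cv2.imread('pics/s2.png')[90:260,230:430]
a=cv2.resize(a,(400,350));b=cv2.resize(b,(400,340));cv2.imwrite('pics/c2.png',cv2.hconcat([a[:340],b]))"
```

```text
[453.2  -3.5 162.6] [ 3.13216436e+00 -1.20676697e-03  1.79836897e+00] 3.15
2.9 0.2 8.5 -0.005 0; 2.9 0.2 8.5 -0.005 0; 2.9 0.2 8.5 -0.005 0; 2.9 0.3 8.5 -0.005 0; 2.9 0.3 8.5 -0.005 0
```

View pics/c2.png

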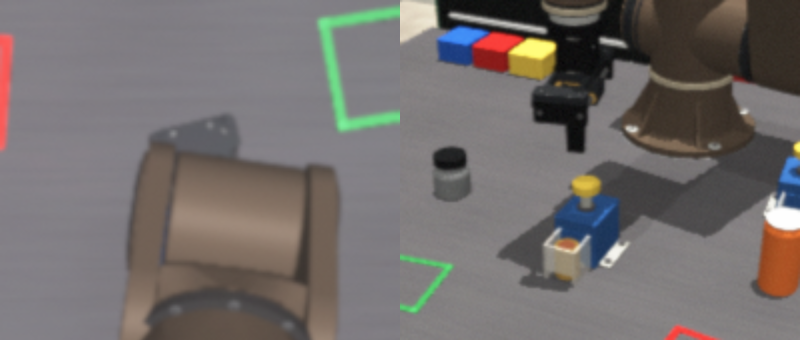

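The scene crop shows the shut fingers hanging just above and behind the middle feeder's yellow cap. I'll correct the lateral offset and descend.

Emit:
{"fn": "send_rows", "kwargs": {"plan": "4 0 4 -0.005 0; 4 0 8 -0.005 0; 3 0 8 -0.005 0; 3 0 8 -0.005 0; 1 0 8 -0.005 0; 0 0 4 0 0; 0 0 0 0 0"}}

```text
t: 3.95
eef_pos: [446.5, 20.1, 119.4]
tcp_rot: [3.134, -0.002, 1.839]
ft_force: [0.7, -0.0, 0.3]
opening: 0.003
```

```bash
python3 plan.py 451 11 120 1.823 2 0; python3 - <<'E'
from h import *
S=cam('scene')
cv2.imwrite('pics/c3.png',cv2.resize(S['image'][130:250,260:400,::-1],None,fx=4,fy=4,interpolation=cv2.INTER_CUBIC))
E
```

```text
[446.5  20.1 119.4] [ 3.13367504e+00 -2.28883185e-03  1.83894168e+00] 3.95
-5.0 1.0 -0.3 0.008 0; -5.0 1.0 -0.3 0.008 0
```

View pics/c3.png

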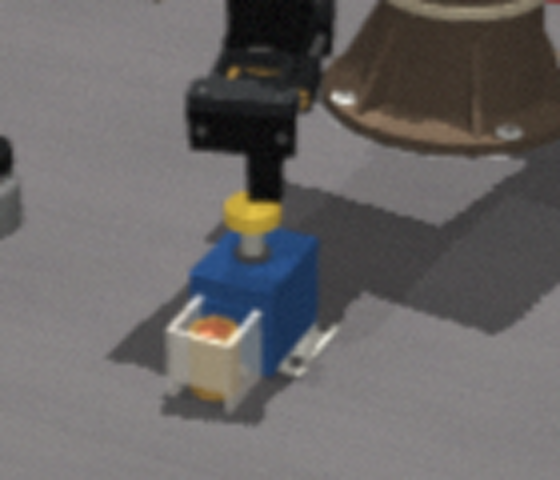

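Emit:
{"fn": "send_rows", "kwargs": {"plan": "-4 1 0 0.005 0; -3 1 0 0.005 0; 0 0 0 0 0; 0 0 0 0 0"}}

```text
t: 4.4
eef_pos: [451.4, 12.6, 120.4]
tcp_rot: [3.132, -0.002, 1.827]
ft_force: [-0.2, -0.1, 0.5]
opening: 0.003
```

Emit:
{"fn": "send_rows", "kwargs": {"plan": "0 0 3 0 0; 0 0 3 0 0; 0 0 3 0 0; 0 0 3 0 0; 0 0 3 0 0"}}

```text
t: 4.9
eef_pos: [451.6, 12.5, 106.8]
tcp_rot: [3.13, -0.0, 1.827]
ft_force: [-2.5, -1.0, 12.6]
opening: 0.005
```

Emit:
{"fn": "send_rows", "kwargs": {"plan": "0 0 3 0 0; 0 0 3 0 0; 0 0 3 0 0; 0 0 3 0 0; 0 0 3 0 0; 0 0 2 0 0"}}

```text
t: 5.5
eef_pos: [451.6, 12.5, 92.0]
tcp_rot: [3.127, 0.001, 1.828]
ft_force: [-2.9, -1.0, 13.9]
opening: 0.004
```

Emit:
{"fn": "send_rows", "kwargs": {"plan": "0 0 3 0 0; 0 0 3 0 0; 0 0 3 0 0; 0 0 2 0 0"}}

```text
t: 5.9
eef_pos: [451.7, 12.5, 89.1]
tcp_rot: [3.122, 0.004, 1.829]
ft_force: [-8.3, -1.0, 30.2]
opening: 0.003
```

```bash
python3 - <<'E'
from h import *
S=cam('scene'); print(env.state()['ft_force'],env.state()['eef_pos'])
cv2.imwrite('pics/c4.png',cv2.resize(S['image'][130:250,260:400,::-1],None,fx=4,fy=4,interpolation=cv2.INTER_CUBIC))
E
```

```text
[-12.02540058  -0.90399953  47.21397818] [451.75771396  12.47737938  89.0011533 ]
```

View pics/c4.png

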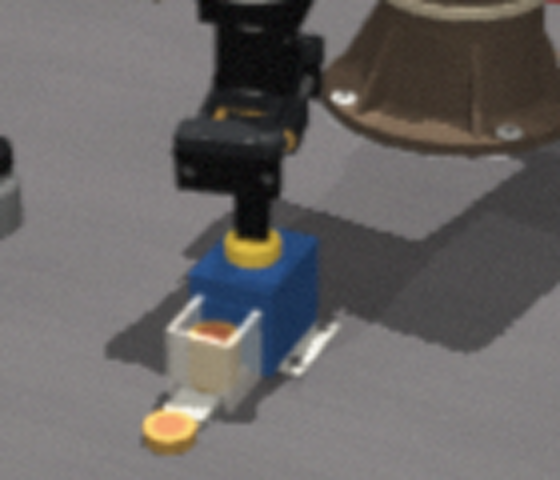

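Stop reached (z 89, 47 N); the plug is out on the bench in front of the blade. Retreating.

Emit:
{"fn": "send_rows", "kwargs": {"plan": "0 0 -5 0 0; 0 0 -6 0 0; 0 0 -6 0 0; 0 0 -8 0 0; 0 0 -12 0 24; 0 0 -15 0 24; 0 0 -15 0 24; 0 0 0 0 24"}}

```text
t: 6.75
eef_pos: [450.0, 12.6, 160.0]
tcp_rot: [3.12, 0.005, 1.83]
ft_force: [-0.1, 0.3, -0.4]
opening: 0.241
```

```bash
python3 - <<'E'
from h import *
S=cam('scene'); T=cam('top')
print([ (b['bbox'],b['confidence']) for b in boxes_of('plug1',S)],[ (b['bbox'],b['confidence']) for b in boxes_of('plug1',T)])
cv2.imwrite('pics/c5.png',cv2.hconcat([cv2.resize(S['image'][130:250,260:360,::-1],None,fx=4,fy=4,interpolation=cv2.INTER_CUBIC),cv2.resize(T['image'][150:270,280:380,::-1],None,fx=4,fy=4,interpolation=cv2.INTER_CUBIC)]))
E
```

```text
[([316.2, 174.2, 15.1, 21.0], 0.72), ([296.4, 233.3, 15.4, 11.9], 0.63)] [([434.9, 259.9, 28.5, 23.0], 0.71)]
```

View pics/c5.png

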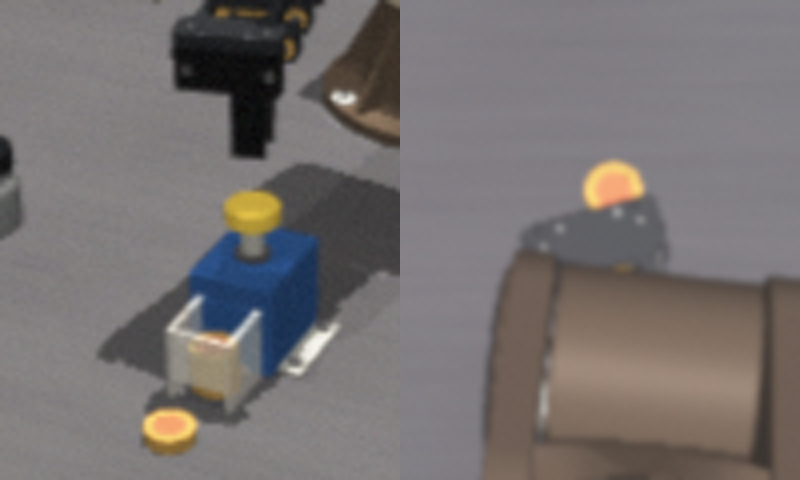

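```bash
python3 - <<'E'
from h import *
T=cam('top'); S=cam('scene'); print(at(T,332.9,197.1,12), at(S,260+(169-1.5)/4,130+(426-1.5)/4,12))
d=np.array([634-582,-193-13.]);d/=np.hypot(*d);print(d,np.arctan2(*-d[::-1]))
E
python3 plan.py 575 65 160 1.818 6 24
```

```text
[582.15815671  12.12825408  12.        ] [584.83998402  16.84456535  12.        ]
[ 0.24474992 -0.96958624] 1.8180580909776571
[449.2  12.6 158. ] [3.12337517 0.0033194  1.8294835 ] 7.05
3.1 22.5 -0.3 0.002 24; 3.1 22.5 -0.3 0.002 24; 3.2 22.5 -0.3 0.002 24; 3.2 22.5 -0.3 0.002 24; 3.2 22.5 -0.3 0.002 24; 3.3 22.5 -0.3 0.002 24
```

Emit:
{"fn": "send_rows", "kwargs": {"plan": "4 21 0 0 24; 4 21 0 0 24; 4 21 0 0 24; 4 21 0 0 24; 3 21 0 0 24; 3 20 0 0 24; 0 0 0 0 24; 0 0 0 0 24"}}

```text
t: 7.85
eef_pos: [566.4, 67.8, 154.4]
tcp_rot: [3.132, 0.001, 1.829]
ft_force: [0.5, 0.1, -0.3]
opening: 0.251
```

```bash
python3 plan.py 571 56 60 1.818 4 24
```

```text
[566.4  67.8 154.4] [3.13239159e+00 6.96135688e-04 1.82881307e+00] 7.85
-3.2 0.4 23.6 0.003 24; -3.2 0.4 23.6 0.003 24; -3.2 0.4 23.6 0.003 24; -3.2 0.4 23.6 0.003 24
```

Emit:
{"fn": "send_rows", "kwargs": {"plan": "-3 0 20 0.003 24; -3 0 20 0.003 24; -3 1 20 0.003 24; -2 1 20 0.003 24; 0 0 15 0 24; 0 0 10 0 24; 0 0 0 0 24; 0 0 0 0 24"}}

```text
t: 8.65
eef_pos: [566.1, 55.0, 45.8]
tcp_rot: [3.136, -0.0, 1.815]
ft_force: [0.3, 0.1, 0.5]
opening: 0.251
```

```bash
python3 plan.py 571 56 5 1.818 4 24; python3 - <<'E'
from h import *
S=cam('scene'); T=cam('top')
cv2.imwrite('pics/c6.png',cv2.hconcat([cv2.resize(S['image'][130:250,260:360,::-1],None,fx=4,fy=4,interpolation=cv2.INTER_CUBIC),cv2.resize(T['image'][150:270,280:380,::-1],None,fx=4,fy=4,interpolation=cv2.INTER_CUBIC)]))
E
```

```text
[566.1  55.   45.8] [ 3.13597821e+00 -1.59047228e-04  1.81468458e+00] 8.65
-0.1 1.2 10.2 -0.001 24; -0.1 1.2 10.2 -0.001 24; -0.1 1.2 10.2 -0.001 24; -0.1 1.2 10.2 -0.001 24
```

View pics/c6.png

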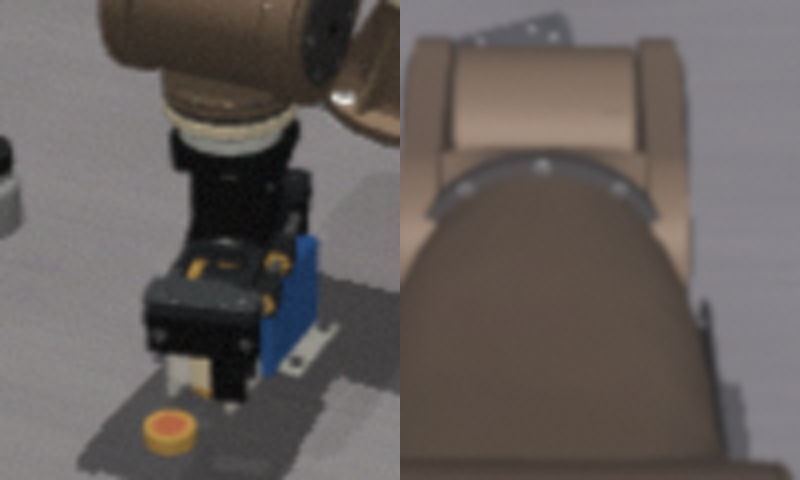

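Emit:
{"fn": "send_rows", "kwargs": {"plan": "0 3 5 0 24; 0 2 8 0 24; 0 1 10 0 24; 0 0 9 0 24; 0 0 5 0 24; 0 0 2 0 24; 0 0 0 0 24; 0 0 0 0 24"}}

```text
t: 9.55
eef_pos: [573.5, 57.0, 4.5]
tcp_rot: [3.134, 0.0, 1.815]
ft_force: [-0.2, -0.3, -0.2]
opening: 0.251
```

```bash
python3 plan.py 571 56 5 1.818 1 24; python3 - <<'E'
from h import *
S=cam('scene')
cv2.imwrite('pics/c7.png',cv2.resize(S['image'][150:250,260:360,::-1],None,fx=5,fy=5,interpolation=cv2.INTER_CUBIC))
E
```

```text
[573.5  57.    4.5] [3.13379451e+00 4.43636263e-04 1.81524786e+00] 9.55
-0.3 -2.7 -0.5 -0.003 24
```

View pics/c7.png

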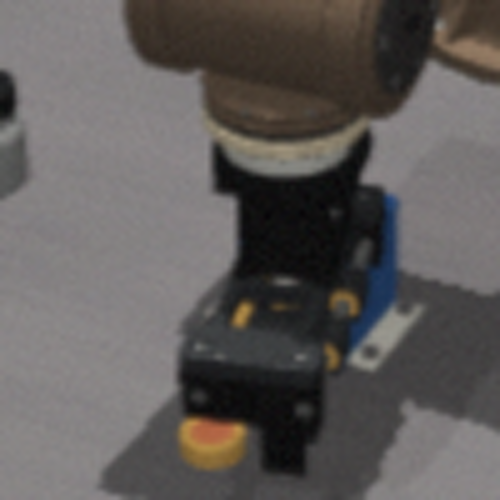

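Emit:
{"fn": "send_rows", "kwargs": {"plan": "-4 -1 0 0 24; -5 -1 0 0 24; -6 -1 0 0 24; -8 0 0 0 24; -8 0 0 0 24; -8 0 0 0 24; -8 0 0 0 24; -8 0 0 0 24"}}

```text
t: 10.4
eef_pos: [585.1, -1.8, 5.6]
tcp_rot: [3.132, 0.001, 1.815]
ft_force: [-0.0, -0.6, -0.0]
opening: 0.251
```

```bash
python3 plan.py 628 -171 5 1.818 20 24|tail -1|cut -c1-60; python3 - <<'E'
from h import *
S=cam('scene');print(env.state()['eef_pos'],env.state()['ft_force'])
cv2.imwrite('pics/c8.png',cv2.resize(S['image'][150:270,190:340,::-1],None,fx=4,fy=4,interpolation=cv2.INTER_CUBIC))
E
```

```text
-8.7 0.0 0.0 -0.000 24; -8.7 0.0 0.0 -0.000 24; -8.7 0.0 0.0
[585.57689701  -2.85399475   5.64368348] [ 0.28398973 -1.52758668 -0.54988484]
```

View pics/c8.png

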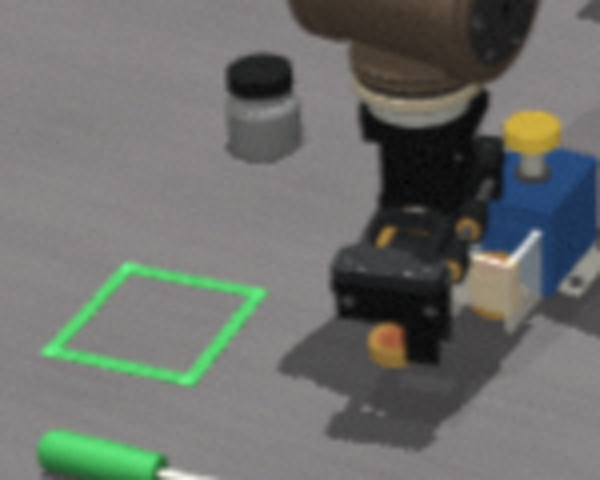

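The plug sits in the notch between the two fingertips at about (387,345) in the crop, and it is moving with them toward the square.

Emit:
{"fn": "send_rows", "kwargs": {"plan": "-8 0 0.3 0 24; -8 0 0.2 0 24; -8 0 0.2 0 24; -8 0 0.2 0 24; -8 0 0.2 0 24; -8 0 0.2 0 24; -8 0 0.2 0 24; -8 0 0.2 0 24"}}

```text
t: 11.25
eef_pos: [602.2, -70.0, 3.8]
tcp_rot: [3.132, 0.001, 1.815]
ft_force: [-0.5, 0.3, 0.7]
opening: 0.251
```

```bash
python3 plan.py 628 -171 5 1.818 15 24|cut -c1-60; python3 - <<'E'
from h import *
S=cam('scene')
cv2.imwrite('pics/c9.png',cv2.resize(S['image'][150:270,190:340,::-1],None,fx=4,fy=4,interpolation=cv2.INTER_CUBIC))
E
```

```text
[602.2 -70.    3.8] [3.13186053e+00 1.09019662e-03 1.8151523
-7.0 0.0 -0.1 -0.000 24; -7.0 0.0 -0.1 -0.000 24; -7.0 0.0 -
```

View pics/c9.png

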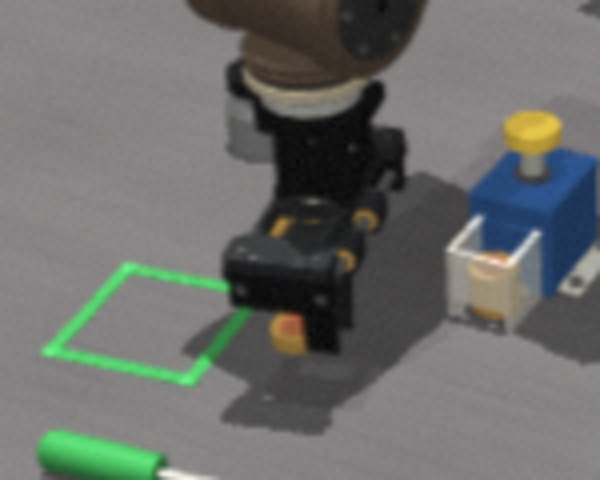

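Emit:
{"fn": "send_rows", "kwargs": {"plan": "-8 0 0 0 24; -8 0 0 0 24; -8 0 0 0 24; -8 0 0.1 0 24; -8 0 0.1 0 24; -8 0 0.1 0 24; -8 0 0.1 0 24; -6 0 0.1 0 24"}}

```text
t: 12.1
eef_pos: [618.7, -136.2, 3.3]
tcp_rot: [3.132, 0.001, 1.815]
ft_force: [-0.3, -0.2, -0.2]
opening: 0.25
```

```bash
python3 plan.py 628 -171 5 1.818 5 24|cut -c1-60; python3 - <<'E'
from h import *
S=cam('scene')
cv2.imwrite('pics/c10.png',cv2.resize(S['image'][150:270,190:340,::-1],None,fx=4,fy=4,interpolation=cv2.INTER_CUBIC))
E
```

```text
[ 618.7 -136.2    3.3] [3.13164957e+00 1.26744484e-03 1.8147
-7.2 0.1 -0.3 -0.001 24; -7.2 0.1 -0.3 -0.001 24; -7.2 0.1 -
```

View pics/c10.png

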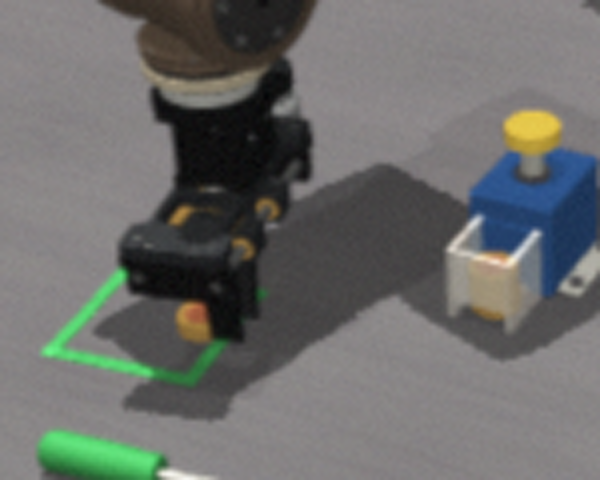

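Emit:
{"fn": "send_rows", "kwargs": {"plan": "-7 0 -0.2 0 24; -7 0 -0.2 0 24; -7 0 0 0 24; -6 0 0 0 24; -4 0 0 0 24; -2 0 0 0 24; 0 0 0 0 24"}}

```text
t: 12.85
eef_pos: [627.5, -172.0, 3.7]
tcp_rot: [3.132, 0.001, 1.814]
ft_force: [-0.5, 0.0, -0.2]
opening: 0.251
```

```bash
python3 - <<'E'
from h import *
S=cam('scene');print(env.state()['eef_pos'])
cv2.imwrite('pics/c11.png',cv2.resize(S['image'][150:270,190:340,::-1],None,fx=4,fy=4,interpolation=cv2.INTER_CUBIC))
E
```

```text
[ 627.4568614  -171.84755146    3.70030994]
```

View pics/c11.png

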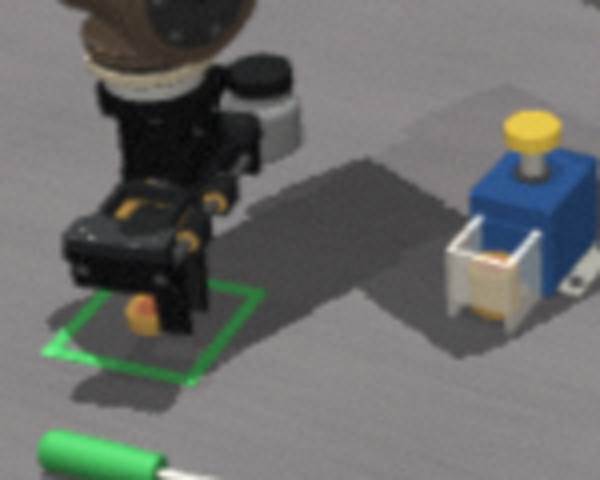

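Plug appears mid-square. Back off, then lift and clear the top camera's view.

Emit:
{"fn": "send_rows", "kwargs": {"plan": "6 0 0 0 24; 12 0 0 0 24; 12 0 0 0 24; 0 0 -20 0 24; 0 0 -40 0 24; 0 0 -45 0 24; 0 0 -45 0 24; 0 0 0 0 24"}}

```text
t: 13.7
eef_pos: [615.8, -133.1, 157.2]
tcp_rot: [3.136, -0.002, 1.819]
ft_force: [-0.1, 0.2, 0.1]
opening: 0.249
```

Emit:
{"fn": "send_rows", "kwargs": {"plan": "45 0 0 0 24; 45 0 0 0 24; 45 0 0 0 24; 45 0 0 0 24; 45 0 0 0 24; 30 0 0 0 24; 0 0 0 0 24; 0 0 0 0 24"}}

```text
t: 14.5
eef_pos: [545.4, 128.9, 155.5]
tcp_rot: [3.136, -0.001, 1.823]
ft_force: [-0.4, -0.6, 0.4]
opening: 0.253
```

```bash
python3 - <<'E'
from h import *
S=cam('scene');T=cam('top'); print(env.state()['eef_pos'])
W=None
hsv=cv2.cvtColor(T['image'],cv2.COLOR_RGB2HSV)
m=cv2.inRange(hsv,(5,110,120),(28,255,255)); m[:140]=0;m[215:]=0;m[:,:375]=0;m[:,455:]=0
ys,xs=np.nonzero(m); P=at(T,xs.mean(),ys.mean(),12)
g=cv2.inRange(hsv,(50,120,60),(75,255,255)); g[:140]=0; g[215:]=0
ys2,xs2=np.nonzero(g[:, 375:455]); r=cv2.minAreaRect(np.array([at(T,a+375,b)[:2] for a,b in zip(xs2,ys2)],np.float32))
print(len(xs),P,r); d=P[:2]-r[0]; a=np.radians(r[2]); print(d, d@[np.cos(a),np.sin(a)], d@[-np.sin(a),np.cos(a)])
cv2.imwrite('pics/c12.png',cv2.hconcat([cv2.resize(S['image'][150:270,190:340,::-1],None,fx=2.6,fy=2.6),cv2.resize(T['image'][110:230,320:470,::-1],None,fx=2.6,fy=2.6)]))
E
```

```text
[545.86475164 127.79967423 155.61181198]
156 [ 632.72481977 -195.78882399   12.        ] ((633.9132690429688, -193.41604614257812), (112.1473388671875, 112.19783020019531), 8.057591438293457)
[-1.18844927 -2.37277785] -1.5093050108798256 -2.182769976149931
```

View pics/c12.png

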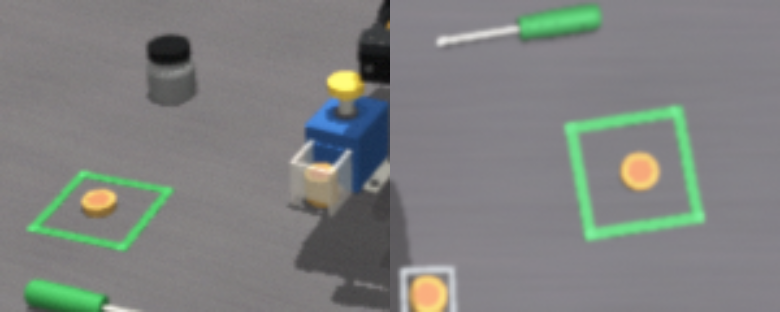

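Both views show the plug flat in the middle of the square, about 2–3 mm off centre. The plunger is up, the other plugs are still in the tube, and the arm is clear.

```bash
python3 -c "
from h import *
print(env.state()['qvel'].round(3)); job_done()"
```

```text
[-0.024  0.    -0.009 -0.002  0.004 -0.001]
the job is handed in; nothing more can be done
```

I pressed the plunger of the rightmost feeder once, slowly, to its stop and let it come back up. One plug came out. I pushed it along the bench between two slightly spread fingertips into the green square, then drew the arm clear and handed the job in at about 14.6 s of the 54 s allowed.

**Press:** the fingertips stopped at 89 mm height with 47 N on the wrist. The camera showed the plug fully out and then the plunger back up.

**Plug:** in the last top picture it lies about 1.5 mm and 2.2 mm off the green square's centre along the square's axes. It looks flat in both camera views.

**Rest of the scene:** the last pictures show the stack still in the magazine, the plunger up, and the jar and screwdriver looking undisturbed. I did not measure the can, jar, socket and screwdriver again at the end. The moves kept clear of them.

**Disagreement between cameras:** the scene camera put objects about 4 to 5 mm farther to the left (world y) than the top camera. The shift was similar for the plug and the square, so it should not affect where the plug lies within the square.

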